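# Clamp the beeswax cake in the squeeze clamp and hold it

### The job

Slide the yellow beeswax cake that lies in front of the blue squeeze clamp along the table, without lifting it, into the white outline between the jaws of the clamp, its long side along the clamp. Then pump the clamp's two upright levers, the orange and the black one, together and let them spring open again, squeeze after squeeze, until the moving jaw has pressed the cake against the fixed jaw; do not push the jaw or its rod by hand, and squeeze gently so that the wax is not crushed. Finish while still squeezing the levers, so that the cake stays gripped, and leave the other things on the table alone.

Things in the scene. Friction and masses are not known exactly. Their poses are not given: they have to be found in the camera images.
- beeswax: loose block of yellow beeswax, 36 (x) x 53 (y) x 20 (z) mm, 60 g, origin at the centre of its underside; soft, it is crushed if the jaw presses on it with more than 55 N
- clamp: blue squeeze clamp bolted down, place and yaw vary; origin on the table at the middle of the white outline; y axis: clamping direction, from the fixed jaw to the squeeze head; the cake comes in from its -x side (robot's side). In its axes: side rail x +49..+61 mm, top z 44 mm; head y +136..+214, x -24..+56, top z 55 mm, on a foot plate x -40..+72 mm
- mark (a point): middle of the white outline on the table (outline 43 x 60 mm), axes as the clamp's; the cake belongs here with its y axis along the clamp's y, centre within 10 mm in x and y, before the clamp is pumped
- jaw: moving jaw: blue plate with a black rubber pad, 34 mm wide in x, z 4..40 mm, 13.5 mm thick, on a square steel push rod (12 mm, centre 22 mm up) that runs through the head and out behind it, up to y +275 mm of the clamp; not to be pushed by the robot (up to 3 N is forgiven). When the jaw is fully back its origin and axes are those of the clamp; advancing it slides to the clamp's -y
- jaw_face (a point): centre of the moving jaw's pad face, 22 mm up; starts at y +45..+65 mm of the clamp (place varies), ends at about y +13 mm when it presses the cake on the fixed jaw. A full squeeze of the levers advances it by about 15 mm; when they open it stays (friction 4 N), so 3 to 5 squeezes are needed. It presses only while the levers are squeezed
- anvil_face (a point): centre of the fixed jaw's black rubber pad, 22 mm up, at y -40.5 mm of the clamp, pad 34 mm wide in x; the fixed jaw's bracket behind it spans x -20..+61 mm, y -86..-40 mm of the clamp and is 48 mm high
- orange_lever: orange lever, on the jaw side of the head, 24 mm wide in x, 12 mm thick, top 124 mm above the table; origin at its pivot, 45 mm up, y +153.5 mm of the clamp. At 105 mm height the levers measure 65 mm over their outsides when open, 46 mm fully squeezed. They spring open by themselves. Per-finger squeeze of 10 to 25 N is right: the jaw presses with about 1.45 x (squeeze - 3.5 N)
- black_lever (a joint): angle of the black lever, rad: 0 sprung open, 0.16 fully squeezed against its stop; the black lever is the mirror of the orange one, on the far side of the head (pivot at y +196.5 mm of the clamp), and geared to it so that both move together. If the levers stop well before 0.16 under the squeeze, the jaw is pressing
- grip_mid (a point): point midway between the two levers, 105 mm above the table, at x 0, y +175 mm of the clamp: put the TCP here, fingers down and closing along the clamp's y, one finger outside each lever
- wax_tin: small round tin, 59 x 59 x 20 mm, bystander
- masking_tape: roll of tape lying flat, 104 x 102 x 25 mm, bystander
- thread_spool: spool of brown thread, 42 x 42 x 50 mm, bystander
- dye_bottle: small brown bottle with a black dropper cap, 33 x 34 x 102 mm, bystander
Not all that is in view belongs to the job. Leave any grey or red look-alike of the beeswax alone.

How it is judged:
By the outcome, as a careful person would: the job done as asked, in the order asked, and still so for the second after the job is handed in, while the arm keeps its last pose, push and grip.
It also fails if it takes over 53 s, if anything falls off the work surface, if the arm or the gripper's body presses on something with over 40 N, if the wrist force passes 120 N, or if a joint passes its speed limit or range.

### The arm

A 6-joint arm with a two-finger parallel gripper is mounted at the origin on a cart in front of the work surface, level with it; the furniture and walls round the work are solid. World frame = base frame: x ahead of the robot, y to its left, z up, the work surface at z = 0. Lengths are in m, angles in degrees, forces in N, time in s.
With the tool pointing down it reaches from about 0.4 to 0.825 m from the base axis. Payload 7 kg.
Tool frame: the origin (TCP) lies between the finger pads, 19 mm behind the fingertips; this is the grasp point; z points along the fingers, y is the line along which they close (so a half turn about z gives the same grasp; the last joint's range is limited). The gripper opens to 88 mm and grips with 3 to 60 N. Pads are 19 mm wide; open, the fingers measure 130 mm over their backs; the gripper's body (78 mm by 193 mm) begins 47 mm behind the grasp point.
Start: joints at [-49.498, 20.546, 0.682, 0, -70.136, -16.507], TCP at [0.274, -0.617, 0.245] pointing down, gripper open.
Joint ranges: [-176.03, 176.03], [-82.01, 121.73], [-58.28, 71.71], [-173.87, 95.51], [-174.79, -0.11], [-173.66, 173.66]. Speed limits (degrees/s): [136.94, 136.94, 172.46, 180, 180, 180].

### API

Orientations are given as a 3x3 rotation matrix whose columns are the frame's x, y, z axes.
In Python, from rig import robot gives the robot as it stands. Calls block until the motion is done:
- robot.goto(position, orientation): joint-space move of the TCP to a pose.
- robot.servo_line(position, ori=None, speed=0.15): straight line of the TCP; ori=None keeps the orientation; speed is the mean speed in m/s.
- robot.movej(angles): joint-space move.
- robot.move_gripper(opening): opening from 0.0 (shut) to 1.0 (fully open); the grip force is fixed at half the most; returns when the fingers have stopped.
- robot.dwell(seconds).
- robot.ik(position, orientation): joint angles nearest the present ones, or None.
- robot.grab_frame(name): name is "side" or "top"; returns (picture, depth): 384x512x3 uint8, red, green, blue; 384x512 float32, m along the optical axis (not along the pixel's ray), 0 where there is no reading.
- robot.camera_info(name): a dict with "vfov" (degrees; the focal length in pixels is half the picture's height over the tangent of half this angle, whatever the lens; pixels are square), "cx", "cy" (the principal point, pixels), "view" (4x4, takes a point from world to camera coordinates). Camera axes: x right, y down, z forward; pixel columns grow to the right and rows downward; lengths in m; the calibration is good to about 2 mm. A picture is of the moment at which its call begins. camera_info takes no time and is no camera call.
A pose or a line that the arm cannot do raises robot.Unreachable and nothing moves.
- robot.job_done(): hands the job in; it is judged then, once.
Readings, each from a call of its own:
- robot.read_t(): time.
- robot.read_qpos(): joint angles.
- robot.read_qvel(): joint speeds.
- robot.read_effort(): joint torques, N m.
- robot.read_position(): TCP position.
- robot.read_tcp_rot(): TCP orientation.
- robot.read_force(): force on the tool from outside, world axes, zero at the start.
- robot.read_ft_torque(): the same for the moment, N m.
- robot.read_grip_width(): opening from 0.0 (shut) to 1.0 (fully open).
- robot.read_finger_force(): force on a finger pad.
Only numpy, scipy, OpenCV 4.12 (cv2) and the standard library are available. Lean on these libraries where they do the work, as an engineer would, in place of code of your own. Each camera call takes 0.05 s, during which the arm holds its last target. There are 200 camera calls.

## Working session

There is one attempt and no reset: what is moved stays moved. The work goes in short steps, each a Python script; the robot and the scene stay as the last script left them, time stands still between calls to the robot, and variables do not carry over. Pictures are saved under pics/ and viewed, at most 10 in all, crops included, and the job is handed in when it is done.

```bash
ls; mkdir -p pics
cat > h.py <<'E'
from rig import robot
import numpy as np, cv2
def cam(n):
    i=robot.camera_info(n); f=192/np.tan(np.radians(i["vfov"])/2); return f,i["cx"],i["cy"],np.array(i["view"])
def px2w(n,u,v,z):
    "pixel -> world on plane z"
    f,cx,cy,V=cam(n); R=V[:3,:3]; o=-R.T@V[:3,3]; d=R.T@np.array([(u-cx)/f,(v-cy)/f,1]); return o+d*(z-o[2])/d[2]
def w2px(n,p):
    f,cx,cy,V=cam(n); c=V[:3,:3]@np.array(p)+V[:3,3]; return cx+f*c[0]/c[2],cy+f*c[1]/c[2]
def cloud(n,D):
    f,cx,cy,V=cam(n); v,u=np.mgrid[:384,:512]; P=np.stack([(u-cx)/f*D,(v-cy)/f*D,D],-1); return (P-V[:3,3])@V[:3,:3]
E
python3 - <<'E'
from h import *
for n in("top","side"):
    p,d=robot.grab_frame(n); np.savez(f"pics/{n}0",p=p,d=d)
    cv2.imwrite(f"pics/{n}0.png",cv2.resize(p[:,:,::-1],(800,600),interpolation=cv2.INTER_CUBIC))
    print(n,robot.camera_info(n))
print(robot.read_t(),robot.read_tcp_rot())
E
```

```text
pics
top {'vfov': 55.771649602518906, 'cx': 259.3434023336355, 'cy': 186.25014396185608, 'view': array([[-1.66610777e-02, -9.99861170e-01,  2.20619668e-04,
         1.00065810e-01],
       [-9.95338430e-01,  1.65647494e-02, -9.50106262e-02,
         5.87973943e-01],
       [ 9.49937814e-02, -1.80257066e-03, -9.95476234e-01,
         1.07327066e+00],
       [ 0.00000000e+00,  0.00000000e+00,  0.00000000e+00,
         1.00000000e+00]])}
side {'vfov': 53.17144936583408, 'cx': 256.6869765002157, 'cy': 196.33074048957496, 'view': array([[-0.97469766, -0.22334059,  0.00913482,  0.58200168],
       [-0.13788061,  0.5685646 , -0.81100138,  0.09122543],
       [ 0.17593579, -0.79174066, -0.58497292,  1.26353169],
       [ 0.        ,  0.        ,  0.        ,  1.        ]])}
0.1 [[-9.13642079e-01 -4.06518934e-01 -7.12252776e-04]
 [-4.06519540e-01  9.13641150e-01  1.30893392e-03]
 [ 1.18637023e-04  1.48544178e-03 -9.99998890e-01]]
```

View pics/top0.png

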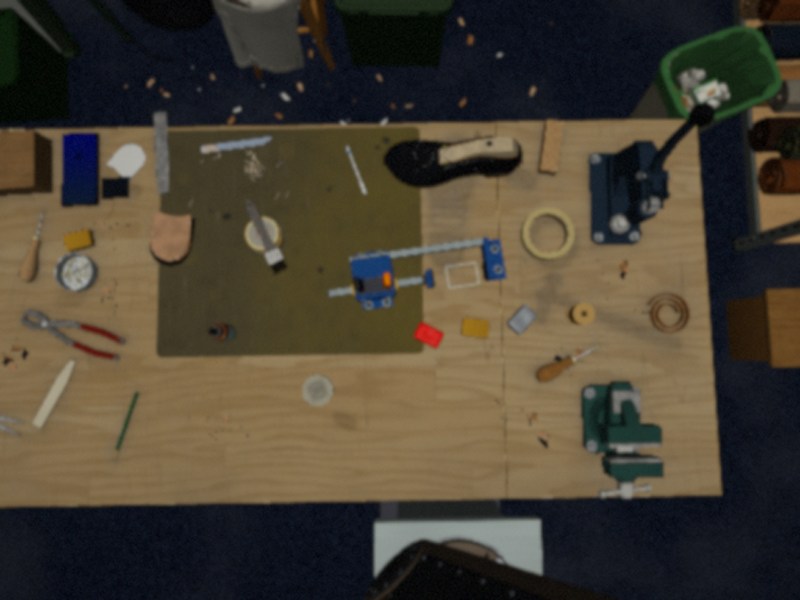

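View pics/side0.png

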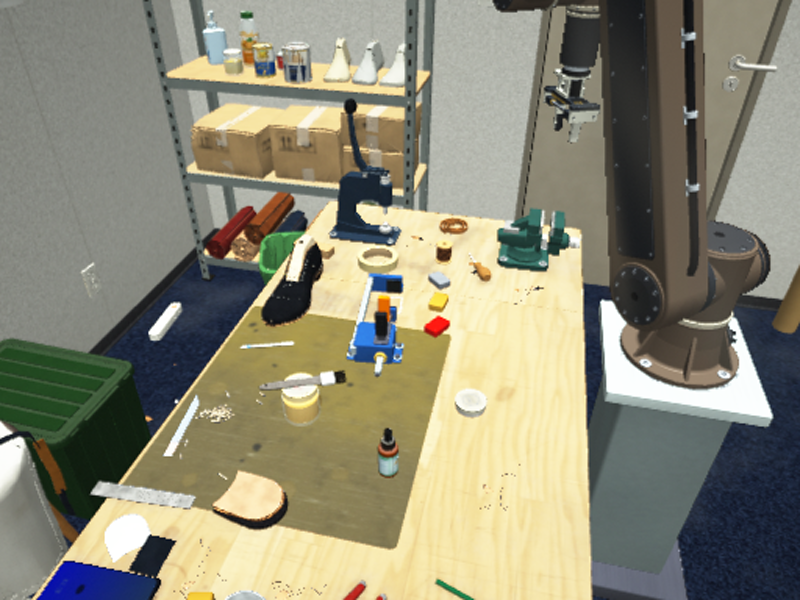

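Top view, in 800-px pixels: there are yellow blocks at (475,328) and (78,240), a red one at (428,335) and a grey one at (521,319). The yellow one at (475,328) lies in front of the white outline (462,275), so it is the cake. I'll confirm with a crop.

Run:
```python
from h import *
p=np.load("pics/top0.npz")["p"]
c=p[140:240,200:350]  # u0=200,v0=140
cv2.imwrite("pics/crop0.png",cv2.resize(c[:,:,::-1],(750,500),interpolation=cv2.INTER_CUBIC))
```

```text
(no output)
```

View pics/crop0.png

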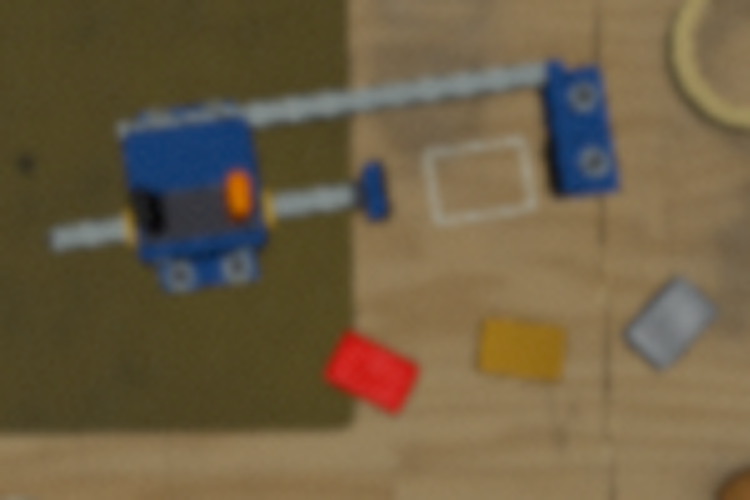

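The crop confirms it: the cake is yellow with corners near (483,318)–(561,381), directly in front of the outline with corners (428,153), (524,140), (533,209), (438,221). Red and grey look-alikes sit on either side of it.

Run:
```python
from h import *
g=lambda q,z,n="top":np.array([px2w(n,200+a/5-.4,140+b/5-.4,z) for a,b in q])
o=g([(428,153),(524,140),(533,209),(438,221)],0); c=g([(483,318),(566,324),(561,381),(478,374)],.02)
def box(q):
    r=cv2.minAreaRect((q[:,:2]*1000).astype(np.float32)); return r
print(o.round(3),o.mean(0).round(4),box(o)); print(c.round(3),c.mean(0).round(4),box(c))
r=g([(250,115),(545,75)],.044);d=r[0]-r[1];print("rail yaw",np.degrees(np.arctan2(-d[0],d[1])), r)
print("levers",g([(238,195),(150,212)],.124)); print('rod end',g([(55,238)],.028),'jaw',g([(372,192)],.04))
print("red",g([(373,373)],.02),"grey",g([(670,322)],.02))
# refined via colour masks + depth
Z=np.load("pics/top0.npz");p=Z["p"];P=cloud("top",Z["d"])
h=cv2.cvtColor(p,cv2.COLOR_RGB2HSV); m=np.zeros(h.shape[:2],bool); m[200:220,293:317]=1
m&=(h[...,1]>170); print("cake",m.sum(),P[m].mean(0))
```

```text
[[ 0.641  0.009  0.   ]
 [ 0.648 -0.052  0.   ]
 [ 0.605 -0.056  0.   ]
 [ 0.598  0.003  0.   ]] [ 0.6233 -0.024   0.    ] ((623.1768798828125, -24.155838012695312), (43.70820617675781, 60.67140579223633), 6.818846702575684)
[[ 0.537 -0.021  0.02 ]
 [ 0.532 -0.071  0.02 ]
 [ 0.498 -0.067  0.02 ]
 [ 0.503 -0.017  0.02 ]] [ 0.5173 -0.0443  0.02  ] ((517.4249877929688, -44.293006896972656), (51.104454040527344, 34.74956130981445), 84.23477172851562)
rail yaw 6.85454237152599 [[ 0.66000549  0.11841778  0.044     ]
 [ 0.68143371 -0.05984115  0.044     ]]
levers [[0.60227821 0.12377151 0.124     ]
 [0.59360293 0.17268489 0.124     ]]
rod end [[0.58912334 0.23818632 0.028     ]] jaw [[0.61260708 0.04578182 0.04      ]]
red [[0.50437152 0.04658502 0.02      ]] grey [[ 0.53230751 -0.13478872  0.02      ]]
cake 168 [ 0.51781032 -0.04358864  0.02051596]
```

```bash
cat >> h.py <<'E'
O=np.array([.6233,-.024,0]); YAW=np.radians(6.85)
def rz(a): c,s=np.cos(a),np.sin(a); return np.array([[c,-s,0],[s,c,0],[0,0,1.]])
def C(x,y,z): return O+rz(YAW)@np.array([x,y,z])       # clamp -> world
def down(a,s=1):                                       # tool y along direction a (rad), z down
    y=s*np.array([np.cos(a),np.sin(a),0]); z=np.array([0,0,-1.]); return np.stack([np.cross(y,z),y,z],1)
def stat(t=""): print(t,round(robot.read_t(),2),robot.read_position().round(4),"F",robot.read_force().round(1),"w",round(robot.read_grip_width()*88,1),"ff",round(robot.read_finger_force(),1))
def snap(n,name,r=None,k=1):
    p,d=robot.grab_frame(n); p=p[:,:,::-1]
    if r: p=p[r[0]:r[1],r[2]:r[3]]
    cv2.imwrite(f"pics/{name}.png",cv2.resize(p,None,fx=k,fy=k,interpolation=cv2.INTER_CUBIC)); return d
E
python3 - <<'E'
from h import *
ca=np.radians(-6)
for s in(1,-1):
    print(s,[None if q is None else np.round(q) for q in (robot.ik([.5175,-.044,.15],down(ca,s)),robot.ik(C(0,0,.0215),down(YAW,s)),robot.ik(C(0,.175,.105),down(YAW+np.pi/2,s)))])
E
```

```text
1 [array([ 17.,  11., -26.,   0., -53., 157.]), array([ 16.,  28., -20.,   0., -42., 171.]), array([  32.,   22.,  -16.,    0.,  -51., -115.])]
-1 [array([ 17.,  11., -26.,   0., -53., -23.]), array([ 16.,  28., -20.,   0., -42.,  -9.]), array([ 32.,  22., -16.,   0., -51.,  65.])]
```

Run:
```python
from h import *
ca=np.radians(-6)
robot.goto([.5175,-.044,.15],down(ca,-1)); robot.move_gripper(.72)
robot.servo_line([.5175,-.044,.0225],speed=.12); stat("down")
robot.move_gripper(.3); stat("gripped")
robot.move_gripper(39.5/88); stat("caged")
robot.servo_line(C(-.095,-.006,.0225),down(YAW,-1),speed=.05); stat("pre")
snap("side","side1",(170,250,200,320),6)
snap("top","top1",(140,240,200,350),5)
```

```text
down 4.22 [ 0.518  -0.0439  0.0231] F [-0.6 -0.2  0.3] w 63.5 ff 0.0
gripped 4.78 [ 0.5177 -0.044   0.0227] F [-1.  -0.6  2.9] w 35.3 ff 29.9
caged 5.12 [ 0.5174 -0.044   0.0224] F [ 0.1  0.2 -0. ] w 39.7 ff 0.0
pre 5.53 [ 0.5294 -0.0413  0.0223] F [ 0.4 -0.3  0. ] w 39.3 ff 0.0
```

View pics/side1.png

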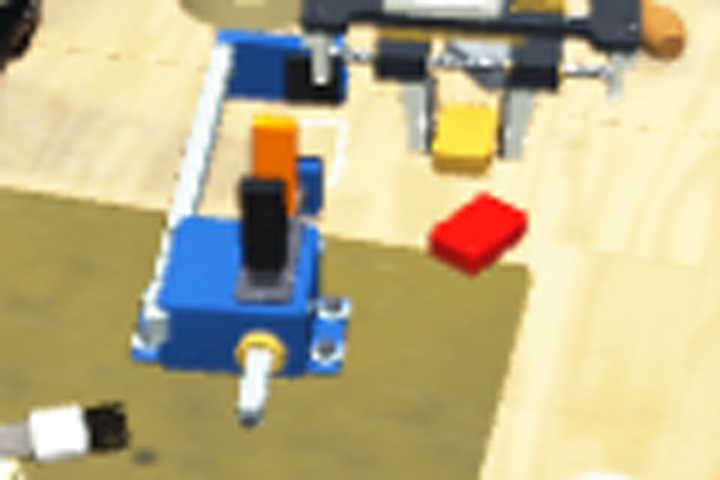

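The cake (462,135 in the crop) sits caged between the fingers and is turned in line with the clamp; the red block is untouched. Next I slide it in.

Run:
```python
from h import *
robot.servo_line(C(-.05,0,.0223),down(YAW,-1),speed=.05)
robot.servo_line(C(.001,0,.0223),speed=.05); stat("in")
robot.dwell(.2); robot.move_gripper(.3); stat("grip")
robot.move_gripper(46/88); stat("open")
robot.servo_line(C(.001,0,.15),speed=.12)
robot.goto(C(-.1,.1,.22),down(YAW+np.pi/2,-1)); robot.move_gripper(1.0); stat("away")
snap("top","top2",(140,240,200,350),5)
```

```text
in 7.85 [ 0.6242 -0.0239  0.0223] F [ 0.3 -0.2  0.2] w 39.7 ff 0.0
grip 8.3 [ 0.6241 -0.0239  0.0224] F [-0.4  0.4  1. ] w 36.1 ff 30.0
open 8.77 [ 0.6243 -0.0239  0.0223] F [-0.3  0.1  0.5] w 46.2 ff 0.0
away 12.07 [0.5121 0.0634 0.2201] F [-0.6 -0.4  0.3] w 87.7 ff 0.0
```

View pics/top2.png

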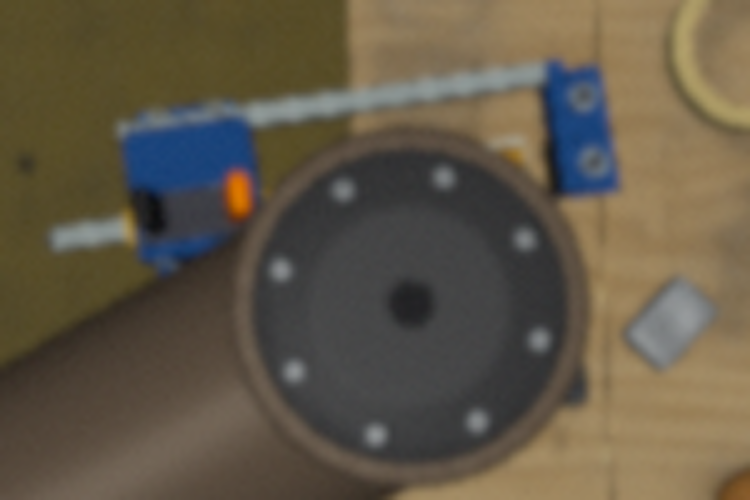

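The arm hides the cake; only one corner shows, at (512,157). I'll move above the levers and look again.

Run:
```python
from h import *
robot.goto(C(0,.175,.20),down(YAW+np.pi/2,-1)); stat("above")
snap("top","top3",(140,240,200,350),5)
p,d=robot.grab_frame("side"); np.savez("pics/side3",p=p,d=d)
cv2.imwrite("pics/side3.png",cv2.resize(p[150:250,180:330,::-1],None,fx=5,fy=5,interpolation=cv2.INTER_CUBIC))
im=[cv2.imread(f"pics/{n}.png") for n in("top3","side3")]
cv2.imwrite("pics/both3.png",cv2.resize(np.vstack(im),(450,600),interpolation=cv2.INTER_AREA))
```

```text
above 12.7 [0.6025 0.1502 0.1989] F [ 0.4  0.2 -0.3] w 87.9 ff 0.0
```

View pics/both3.png

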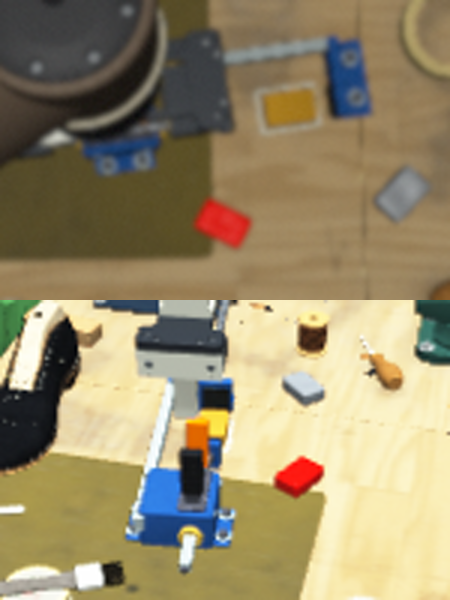

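Top crop: the cake (289,106) lies inside the white outline and is aligned with it. Next I lower onto the levers and do the first squeeze.

```bash
cat >> h.py <<'E'
def squeeze(lim=16,start=58,end=44,step=1.0):
    "close stepwise until the pad force passes lim; returns width"
    w=start
    while w>=end:
        robot.move_gripper(w/88); f=robot.read_finger_force(); g=robot.read_grip_width()*88
        print(f"{w:.1f}:{g:.1f}/{f:.1f}",end=" ")
        if f>lim: break
        w-=step
    stat("\nsq"); return g,f
E
python3 - <<'E'
from h import *
robot.servo_line(C(0,.175,.105),speed=.12); stat("at levers")
squeeze(start=64,step=2)
snap("side","side4",(150,250,180,330),5)
E
```

```text
at levers 13.74 [0.603  0.1499 0.1059] F [-0.  -0.4 -0.3] w 87.7 ff 0.0
64.0:64.1/4.2 62.0:62.2/4.3 60.0:60.2/4.4 58.0:58.1/4.6 56.0:56.1/4.9 54.0:54.2/7.7 52.0:52.1/8.5 50.0:49.9/8.9 48.0:48.5/9.2 46.0:46.6/26.4 
sq 16.97 [0.6028 0.1522 0.1066] F [-6.6  8.4  9.3] w 46.6 ff 26.4
```

View pics/side4.png

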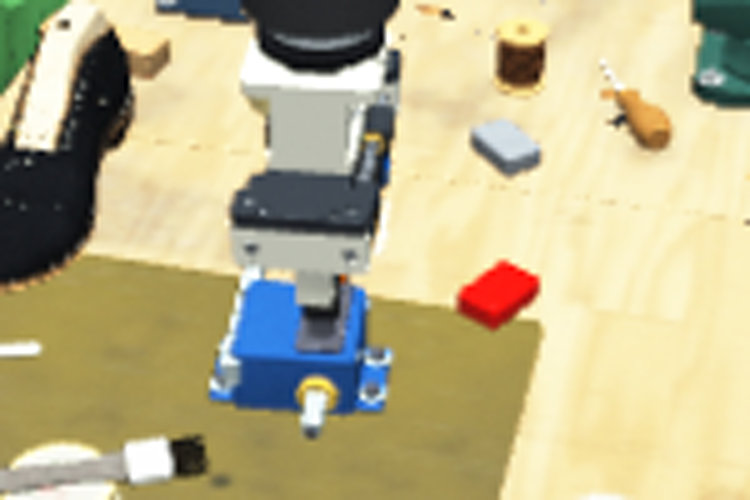

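The levers are squeezed to their stop with the fingers straddling them. The sideways force shows the levers' centre lies about 2.5 mm towards +y, so I'll correct that and keep pumping.

Run:
```python
from h import *
robot.move_gripper(74/88)
robot.servo_line(C(0,.178,.105),speed=.05); robot.dwell(.2)
for i in range(2):
    squeeze(lim=13,start=56,end=46.5,step=1.9)
    if i==0: robot.move_gripper(74/88); robot.dwell(.2)
d=snap("top","top5",(140,240,200,350),5)
```

```text
56.0:55.9/4.7 54.1:54.3/7.8 52.2:52.1/8.5 50.3:50.2/9.0 48.4:48.7/9.3 46.5:46.8/22.2 
sq 20.13 [0.6021 0.1523 0.106 ] F [-3.9 -2.6  7.7] w 46.8 ff 22.2
56.0:56.3/4.9 54.1:54.1/8.1 52.2:52.1/8.9 50.3:50.3/9.4 48.4:48.7/9.7 46.5:46.7/22.5 
sq 23.0 [0.6021 0.1523 0.106 ] F [-2.9 -2.6  7.9] w 46.7 ff 22.5
```

View pics/top5.png

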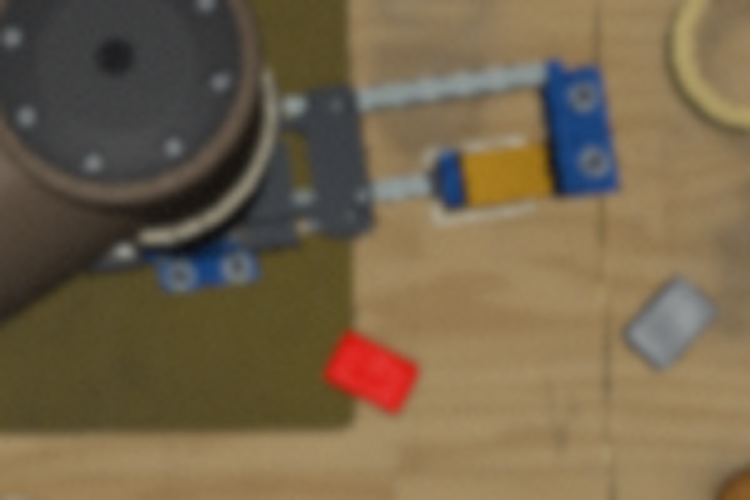

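The jaw (450,180) has reached the cake (508,173) and pushed it almost to the fixed jaw (560,170). I'll make the last squeeze in fine steps.

Run:
```python
from h import *
robot.move_gripper(74/88); robot.dwell(.2)
g,f=squeeze(lim=15,start=60,end=46.4,step=1.2)
robot.dwell(.5); stat("hold")
snap("top","top6",(140,240,200,350),5)
```

```text
60.0:60.1/17.1 
sq 24.46 [0.6021 0.1522 0.1054] F [-1.4 -4.6  5. ] w 60.1 ff 17.1
hold 24.96 [0.6021 0.1523 0.1054] F [-0.7 -5.3  6.1] w 60.2 ff 17.1
```

View pics/top6.png

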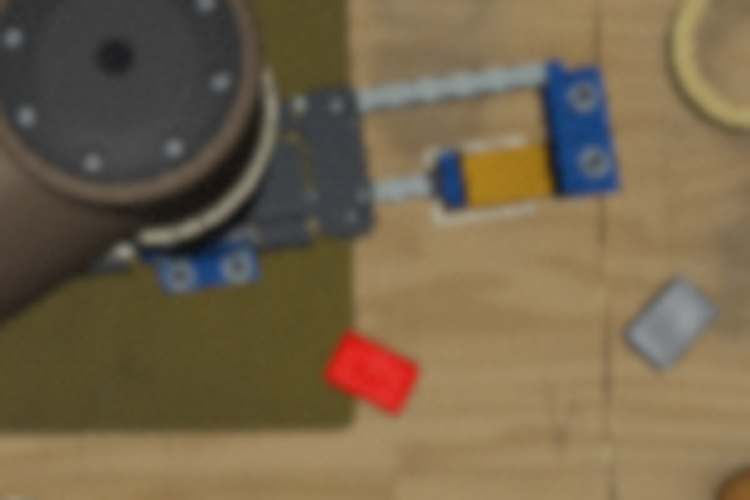

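At 60 mm the levers now resist with 17 N, against 4.4 N when free. The jaw is therefore pressing the cake on the fixed jaw with about 20 N, and the picture shows it clamped between the two.

```bash
python3 -c "
from h import *
stat(); print(robot.job_done())"
```

```text
25.01 [0.6021 0.1522 0.1054] F [-1.2 -4.3  5.3] w 60.4 ff 17.1
the job is handed in; nothing more can be done
None
```

I slid the beeswax into the outline and pumped the clamp until it gripped the cake, then handed the job in at 25 s with the levers still squeezed (17 N per finger, about 20 N on the wax).

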